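# Refit the lens and bezel of a spot lamp

## Robot

A 6-joint arm with a two-finger parallel gripper is mounted at the origin on the work surface. World frame = base frame: x ahead of the robot, y to its left, z up, the work surface at z = 0. Lengths are in m, angles in rad, forces in N, time in s.
With the tool pointing down it reaches from about 0.35 to 0.85 m from the base axis. Payload 8.1 kg.
Tool frame: the origin (TCP) lies between the finger pads; the fingertips stand 11 mm ahead of it and the grasp point (between the pads) lies 8 mm behind it (robot.tips_ahead is the distance from the TCP to the fingertips, in m); z points along the fingers, y is the line along which they close (so a half turn about z gives the same grasp; the last joint's range is limited). The gripper opens to 93 mm and grips with 3 to 60 N. Pads are 15 mm wide; open, the fingers measure 128 mm over their backs; the gripper's body (75 mm by 188 mm) begins 65 mm behind the grasp point.
Start: joints at [1.163, 0.13, 1.488, -0, 1.523, -0.085], TCP at [0.19, 0.569, 0.23] pointing down, gripper open.
Joint ranges: [-2.96, 2.96], [-0.89, 2.26], [0.02, 2.5], [-1.34, 4.48], [0, 2.73], [-2.66, 2.66]. Speed limits (rad/s): [2.39, 2.39, 2.79, 3.14, 3.14, 3.14].

## Interface

Orientations are given as a rotation vector (axis times angle).
In Python, from plant import robot gives the robot as it stands. The module is installed in compiled form; this text tells all that it offers.
- The arm moves only by the tool move_arm, never from a script. Its argument "deltas" is one flat list of numbers, 7 for each row, row after row: the shift along the tool's x, y, z in m, then the turn, a rotation vector about the tool's x, y, z in rad, then the opening, from 0 (shut) to 1 (fully open). A call has 1 to 12 rows; each row is the pose to reach, as a shift and turn from the pose commanded when the call began, along the tool's axes at that moment; what a row does not reach only later rows make up. A row lasts 1/8 s, in which the tool goes at most 62.5 mm and 10.7 degrees, less where a joint would pass 70% of its speed; a pose out of reach is approached as far as the arm can. A call with a gripper value outside its range is refused whole. The fingers move at their own pace and stop on an object; "squeeze" is the grip in N (left out, the last holds). Time passes only in rows, so rows that repeat a pose let the fingers close. It gives the time, the measured TCP pose, the force, the opening and the grip force at its end, in the units of the state.
- robot.read_state(): the state, without advancing time (a new reading comes with each control period).
- robot.read_camera(name): name is "scene" or "top" or "wrist"; returns (picture, depth): 480x640x3 uint8, red, green, blue; 480x640 float32, m along the optical axis (not along the pixel's ray), 0 where there is no reading.
- robot.camera_model(name): a dict with "K" (3x3 intrinsics, pixels), "R" (3x3) and "t" (3): a world point X has camera coordinates R X + t; the wrist camera has in their place "tool_from_camera" (4x4, takes a point from camera to tool coordinates, whose origin is the TCP and whose axes are the flange's). Camera axes: x right, y down, z forward; pixel columns grow to the right and rows downward; lengths in m; the calibration is good to about 2 mm. A picture is of the moment at which its call begins: read the wrist's pose just before it. camera_model takes no time and is no camera call.
- robot.close_job(): hands the job in; it is judged then, once.
Trained networks look in the newest picture that a camera, given by its name, has taken for a name from the list of things; names that differ only in an ending like _2 or _b are one class to them, and where a whole thing is asked for, a point or a joint stands for the part that bears it (a point fixed in the world has none). Each returns a list of dicts, best first, with "confidence" (0 to 1); they miss things now and then, are a little off and sometimes report something else, mostly with a low value. They report only what shows in the picture. A call takes as long as a camera call. They do not tell look-alikes from the thing itself.
- robot.recognise(camera, label): "uv" ([column, row] in pixels, amid what is visible of it).
The state is a dict: "t": time; "q": joint angles; "dq": joint speeds; "joint_torque": joint torques, N m; "tool_pos": TCP position; "orientation": TCP orientation; "force": force on the tool from outside, world axes, zero at the start; "wrist_torque": the same for the moment, N m; "opening": finger opening in m; "gripper_force": force on a finger pad.
Only numpy, scipy, OpenCV 4.12 (cv2) and the standard library are available. Lean on these libraries where they do the work, as an engineer would, in place of code of your own. Each camera call takes 0.05 s, during which the arm holds its last target. There are 200 camera calls.

## Task

Refit the front of the green spot lamp fixed to the bench: set the domed lens, flat side down, in the recess of its brass mouth without letting it fall, then put the hooded brass bezel ring over it and screw it down clockwise until it is snug and clamps the glass, but do not force it. Leave the other glass, the jar, the tin and the rack as they are, and let go.

Things in the scene. Friction and masses are not known exactly. Their poses are not given: they have to be found in the camera images.
- lamp: Green cast spot lamp fixed to the bench, facing up: foot 124 mm across, finned body 104 mm across up to 45 mm height, then an upright brass mouth 74 mm across with its rim 70 mm above the bench. A brass cable gland sticks out 24 mm from the body along the lamp's +x, at 26 mm height. Origin: centre of the foot's underside, on the bench; z up, the mouth's axis.
- cell (a point): Centre of the rim plane of the mouth, 70 mm above the lamp's origin. Outside, the mouth bears a coarse right-hand thread with three starts 120 degrees apart: ridges 2.5 mm thick, 82 mm across, lead 21 mm a turn (7 mm from one ridge down to the next). Their upper ends are 4 mm below the rim, at any angle, not tied to the lamp's axes: look or feel for them. Each runs clockwise and down for 237 degrees.
- seat (a point): Centre of the floor of the recess in the mouth, 64 mm above the lamp's origin, where the lens's underside belongs. The recess is 68.4 mm across and 6 mm deep, open upward, its wall 2.8 mm thick.
- lens: The lens that fits: glass, 66 mm across, about 0.11 kg, lying dome up. Flat underside, upright edge 10 mm high (bevelled 1.5 mm below), flat rim on top, dome 18 mm high in the middle. Origin: centre of the flat underside, z up. Grasp it by its edge. Seated, its edge stands 4 mm above the mouth's rim. Let it go no more than 10 mm above its seat.
- ring: Hooded brass bezel ring, about 0.3 kg, 56.5 mm high, open through, standing hood up. Skirt 91 mm across (84.4 inside), 23.6 mm high; a lip inside, 20.1 mm above the lower edge, bears on the lens rim. Origin: centre of the skirt's underside, z up. Lowered over the mouth it lands on the thread with its origin 59 to 67 mm above the lamp's origin; when snug, about 54 mm.
- hood (a point): Point on the ring's axis 42 mm above its underside, where to grasp the ribbed round hood: 67 mm across (57 inside), from 23.6 to 56.5 mm above the ring's underside. When snug the thread holds by friction after the hood is let go.
- lug (a point): One of three lugs inside the skirt, 120 degrees apart, 3.2 mm thick, 2.6 mm above its lower edge, reaching in to 38.3 mm from the axis. Turned clockwise (0.35 to 0.7 turn in all) it sinks 3.3 mm/rad under 0.1 to 0.4 N m till the lip rests on the lens; 0.4 rad more takes up the thread's slack, then the torque climbs steeply: snug at 0.6 to 1.2, forced above 1.5 N m.
- pane: Another glass, not for this lamp: flat disc 88 mm across, 8 mm thick, lying on the bench. Leave it. Origin: centre of its underside.
- jar: Screw-top glass jar of brass fittings, 84 mm across, 107 mm high, bystander. Origin: centre of its underside.
- tin: Flat metal tin 88 x 128 x 38 mm, bystander. Origin: centre of its underside, long side along its y.
- rack: Wooden slotted rack fixed to the bench, 100 x 150 mm, with spare glasses standing on edge, 102 mm high, bystander. Origin: centre of its underside.
Mind the look-alikes: they are no part of the job. Of the things that look like the lens, the smallest one is meant.

How it is judged:
On the way, in this order (a step that is already met when the one before it is completed fails the run):
1. the lens lies flat in the lamp's recess, dome up, and is let go (horizontal distance between lens and lamp below 0.003 m and z of lens in the frame of lamp between 0.062 and 0.0655 m and angle between lens's own z axis and vertical below 0.06 rad and contact force between the fingers and lens below 0.2 N), for 0.2 s.
2. the bezel ring is on the thread, its lugs well under the ridges (horizontal distance between ring and lamp below 0.003 m and z of ring in the frame of lamp below 0.058 m and angle between ring's own z axis and vertical below 0.06 rad), for 0.1 s.
At the end, for the whole second after the job is handed in: The lens sits flat in the recess, dome up, within 3 mm of the axis; the ring is on the thread, within 3 mm of the axis, upright, its underside less than 55 mm above the lamp's origin, and it presses on the lens with more than 8 N when let go; both at rest (horizontal distance between each of lens, ring and lamp below 0.003 m and z of lens in the frame of lamp between 0.062 and 0.0655 m and angle between lens's own z axis and vertical below 0.06 rad and z of ring in the frame of lamp below 0.055 m and angle between ring's own z axis and vertical below 0.04 rad and contact force between ring and lens above 8 N and linear speed of each of ring, lens below 0.01 m/s); the robot touches nothing.
It fails at once if the ring is forced down on the glass with more than 80 N (contact force between ring and lens above 80 N).
It fails at once if the lens is let fall (moving faster than 0.5 m/s out of the fingers, a fall of about 13 mm) (contact force between the fingers and lens below 0.05 N and linear speed of lens above 0.5 m/s).
It fails at once if the other glass, the jar or the tin is moved by more than 20 mm (distance of any of pane, jar, tin from where it was at the start of the episode above 0.02 m).
It also fails if it takes over 72 s, if anything falls off the work surface, if the arm or the gripper's body presses on something with over 40 N, if the wrist force passes 120 N, or if a joint passes its speed limit or range.

## Working session

There is one attempt and no reset: what is moved stays moved. The work goes in short steps, Python scripts to look and compute and a tool call to move; the robot and the scene stay as the last step left them, time stands still between calls to the robot, and variables do not carry over. Pictures are saved under pics/ and viewed, at most 10 in all, crops included, and the job is handed in when it is done.

Besides the shell and the picture viewer there is one more tool, called after "Call:" by a JSON object that holds its "fn" and its "kwargs". move_arm: Moves the arm, as the interface text tells. Its arguments: {"type":"object","properties":{"deltas":{"type":"array","items":{"type":"number"}},"squeeze":{"type":"number"}},"required":["deltas"]}

```bash
mkdir -p pics
cat > h.py <<'E'
import numpy as np, cv2
from plant import robot
from scipy.spatial.transform import Rotation as Rn
def cloud(name):
    s=robot.read_state(); pic,d=robot.read_camera(name); m=robot.camera_model(name); K=np.array(m["K"])
    v,u=np.mgrid[:480,:640]
    P=np.stack([(u-K[0,2])/K[0,0]*d,(v-K[1,2])/K[1,1]*d,d],-1)
    if name=="wrist":
        T=np.array(m["tool_from_camera"]); P=P@T[:3,:3].T+T[:3,3]
        P=P@Rn.from_rotvec(s["orientation"]).as_matrix().T+np.array(s["tool_pos"])
    else:
        P=(P-np.array(m["t"]))@np.array(m["R"])
    P[d<=0]=np.nan
    return pic,P,s
def save(pic,n): cv2.imwrite("pics/"+n,pic[:,:,::-1])
def fit(xy):
    # algebraic circle fit
    A=np.c_[2*xy,np.ones(len(xy))]; s=np.linalg.lstsq(A,(xy**2).sum(1),rcond=None)[0]
    return s[0],s[1],np.sqrt(s[2]+s[0]**2+s[1]**2)
E
python3 - <<'E'
from h import *
s=robot.read_state(); print({k:np.round(v,3) for k,v in s.items()}, robot.tips_ahead)
for c in ("top","scene"):
    pic,P,s=cloud(c); save(pic,c+".png")
    for l in ("lamp","lens","ring","pane","jar","tin","rack"):
        for r in robot.recognise(c,l):
            u,v=np.round(r["uv"]).astype(int)
            print(c,l,round(r["confidence"],2),u,v,np.round(P[v,u],3))
E
```

```text
{'t': np.float64(0.0), 'q': array([ 1.163,  0.131,  1.489,  0.   ,  1.523, -0.085]), 'dq': array([-0.   ,  0.001,  0.001, -0.   ,  0.002,  0.   ]), 'joint_torque': array([ 1.0000e-03, -5.5982e+01, -4.9179e+01,  7.7000e-02,  3.5000e-02,
       -0.0000e+00]), 'tool_pos': array([0.19 , 0.569, 0.229]), 'orientation': array([-5.05e-01, -3.10e+00,  3.00e-03]), 'force': array([-0.115, -0.03 , -0.308]), 'wrist_torque': array([-0.02 , -0.012, -0.017]), 'gripper_force': np.float64(0.0), 'opening': np.float64(0.093)} 0.011
top lamp 0.79 285 274 [ 0.457 -0.015  0.05 ]
top lens 0.89 385 263 [ 0.479 -0.284  0.013]
top lens 0.81 404 318 [ 0.331 -0.327  0.026]
top lens 0.69 348 302 [ 0.377 -0.18   0.023]
top ring 0.68 179 261 [0.499 0.261 0.056]
top pane 0.86 338 194 [ 0.672 -0.164  0.009]
top jar 0.84 237 164 [0.738 0.095 0.114]
top tin 0.68 145 178 [0.725 0.354 0.041]
top rack 0.56 471 297 [ 0.38  -0.513  0.01 ]
scene lamp 0.6 351 233 [ 0.491 -0.008  0.057]
scene lens 0.82 255 188 [nan nan nan]
scene lens 0.8 252 224 [ 0.478 -0.282  0.016]
scene lens 0.63 296 206 [ 0.39  -0.181  0.022]
scene ring 0.93 467 265 [0.532 0.29  0.053]
scene pane 0.74 273 290 [ 0.675 -0.168  0.007]
scene jar 0.67 380 326 [0.786 0.11  0.096]
scene tin 0.63 490 346 [0.747 0.356 0.04 ]
scene rack 0.82 184 184 [ 0.421 -0.489  0.071]
scene rack 0.28 464 263 [0.53  0.282 0.056]
```

Run:
```python
from h import *
pic,P,s=cloud("top")
save(cv2.resize(pic[150:350,120:440],None,fx=2.5,fy=2.5,interpolation=cv2.INTER_CUBIC),"topcrop.png")
K=np.array(robot.camera_model("top")["K"]); print(K[0,0])
for n,(x,y) in dict(A=(.479,-.284),B=(.331,-.327),C=(.377,-.18),pane=(.67,-.166),ring=(.5,.27),lamp=(.46,-.01)).items():
    m=(np.hypot(P[...,0]-x,P[...,1]-y)<.075)&(P[...,2]>.006)
    q=P[m]; lo,hi=np.percentile(q,1,0),np.percentile(q,99,0)
    print(n,m.sum(),np.round((lo+hi)/2,3),np.round(hi-lo,3),np.round(hi,3))
q=P[(np.hypot(P[...,0]-.46,P[...,1]+.01)<.075)&(abs(P[...,2]-.07)<.006)];print(len(q),np.round((q.min(0)+q.max(0))/2,3),np.ptp(q,axis=0))
```

```text
472.71958615172457
A 502 [ 0.482 -0.275  0.014] [0.11  0.095 0.016] [ 0.537 -0.227  0.023]
B 885 [ 0.332 -0.327  0.017] [0.086 0.091 0.021] [ 0.375 -0.281  0.028]
C 869 [ 0.381 -0.18   0.017] [0.084 0.087 0.022] [ 0.423 -0.137  0.028]
pane 671 [ 0.674 -0.172  0.01 ] [0.083 0.087 0.008] [ 0.716 -0.128  0.014]
ring 698 [0.497 0.288 0.033] [0.089 0.088 0.054] [0.541 0.332 0.061]
lamp 1574 [ 0.452 -0.015  0.039] [0.114 0.115 0.066] [0.509 0.042 0.073]
270 [ 0.45  -0.015  0.069] [0.08018792 0.08042717 0.01076629]
```

View pics/topcrop.png

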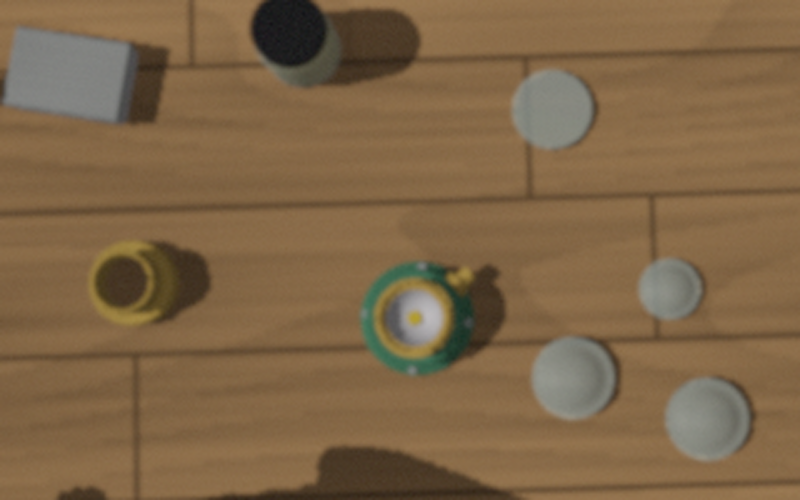

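View pics/scene.png

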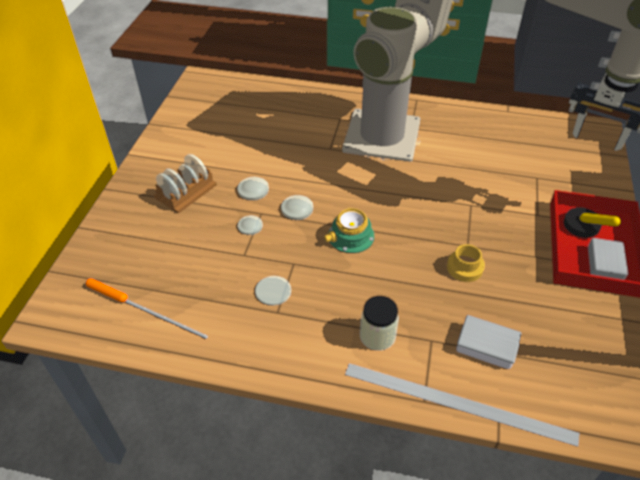

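The lens candidates in the enlarged crop are (670,288), (575,377) and (708,418). The last two are about 86 mm across. The one at (670,288), at world (0.48,-0.28), is about 66 mm and the smallest, so it is the lens. The lamp at (415,317) faces up with an empty mouth, and the ring is at (130,283). The flat disc at (553,110) is the pane. I'll fly via the lamp and look at it with the wrist camera.

```bash
cat >> h.py <<'E'
def plan(x,y,z,yaw):
    "tool-frame shift and turn from the present pose to TCP xyz, tool down, tool-y at angle yaw (deg)"
    s=robot.read_state(); R=Rn.from_rotvec(s["orientation"]).as_matrix()
    a=np.radians(yaw); Y=np.array([np.cos(a),np.sin(a),0]); Z=np.array([0,0,-1.]); T=np.c_[np.cross(Y,Z),Y,Z]
    d=R.T@(np.array([x,y,z])-s["tool_pos"]); r=Rn.from_matrix(R.T@T).as_rotvec()
    print("shift",np.round(d,4),"turn",np.round(r,4),"yaw now",np.round(np.degrees(np.arctan2(R[1,1],R[0,1])),2),"tilt",np.round(R[:2,2],4),"pos",np.round(s["tool_pos"],4),"q",np.round(s["q"],2),"t",round(float(s["t"]),2),"f",np.round(s["force"],1),np.round(s["wrist_torque"],2),"open",round(float(s["opening"]),4),"gf",round(float(s["gripper_force"]),1))
E
python3 -c "
from h import *
plan(.45,-.015,.25,0)
print(np.round(robot.camera_model('wrist')['tool_from_camera'],3),robot.camera_model('wrist')['K'])"
```

```text
shift [-0.4315 -0.4715 -0.0204] turn [ 0.    -0.     1.248] yaw now 71.5 tilt [-0.  0.] pos [0.1903 0.569  0.2296] q [ 1.16  0.13  1.49  0.    1.52 -0.09] t 0.85 f [ 0.1 -0.1 -0.5] [ 0.04 -0.05  0.03] open 0.0928 gf 0.0
[[ 0.    -0.962 -0.274  0.077]
 [ 1.     0.     0.    -0.001]
 [ 0.    -0.274  0.962 -0.156]
 [ 0.     0.     0.     1.   ]] [[334.51778561   0.         316.71335261]
 [  0.         334.51778561 236.30647852]
 [  0.           0.           1.        ]]
```

Call:
{"fn": "move_arm", "kwargs": {"deltas": [-0.432, -0.472, -0.02, 0, 0, 1.248, 1, -0.432, -0.472, -0.02, 0, 0, 1.248, 1, -0.432, -0.472, -0.02, 0, 0, 1.248, 1, -0.432, -0.472, -0.02, 0, 0, 1.248, 1, -0.432, -0.472, -0.02, 0, 0, 1.248, 1, -0.432, -0.472, -0.02, 0, 0, 1.248, 1, -0.432, -0.472, -0.02, 0, 0, 1.248, 1, -0.432, -0.472, -0.02, 0, 0, 1.248, 1, -0.432, -0.472, -0.02, 0, 0, 1.248, 1, -0.432, -0.472, -0.02, 0, 0, 1.248, 1, -0.432, -0.472, -0.02, 0, 0, 1.248, 1, -0.432, -0.472, -0.02, 0, 0, 1.248, 1]}}

```text
t: 2.35
tool_pos: [0.4502, -0.016, 0.2495]
orientation: [-2.223, -2.219, 0.0]
force: [-0.4, -0.0, 0.5]
opening: 0.0933
gripper_force: 0.0
```

Run:
```python
from h import *
pic,P,s=cloud("wrist"); save(pic,"w1.png")
x,y=.45,-.015
r=np.hypot(P[...,0]-x,P[...,1]-y)
for lo,hi in ((.067,.073),(.042,.048)):
    q=P[(r<.065)&(P[...,2]>lo)&(P[...,2]<hi)]; print(len(q),np.round(np.percentile(q,[1,99],axis=0),4).tolist(),np.mean(q[:,2]))
    # outer boundary: farthest point per angular bin
    c=q[:,:2].mean(0)
    for it in range(3):
        a=np.arctan2(*(q[:,:2]-c).T[::-1]);b=((a+np.pi)/(2*np.pi)*60).astype(int)%60
        rr=np.hypot(*(q[:,:2]-c).T); e=np.array([q[b==k][np.argsort(rr[b==k])[int(.95*(b==k).sum())-1],:2] for k in range(60) if (b==k).sum()>3])
        f=fit(e); c=np.array(f[:2])
    print(np.round(f,4),len(e))
plan(.482,-.283,.2,0)
```

```text
793 [[0.4088, -0.052, 0.067], [0.4839, 0.0235, 0.0724]] 0.06990121894320697
[ 0.4476 -0.0156  0.0375] 60
2273 [[0.3975, -0.0654, 0.0433], [0.4975, 0.0348, 0.0479]] 0.04576491631760823
[ 0.4477 -0.0162  0.0514] 60
shift [-0.268   0.0322  0.0493] turn [-0.0006 -0.0007 -0.0005] yaw now -0.03 tilt [-0.0006  0.0007] pos [ 0.45   -0.015   0.2495] q [-0.15 -0.29  1.85  0.    1.58 -0.15] t 2.4 f [-0.8  0.3  0.3] [-0.05  0.04 -0.04] open 0.0932 gf 0.0
```

View pics/w1.png

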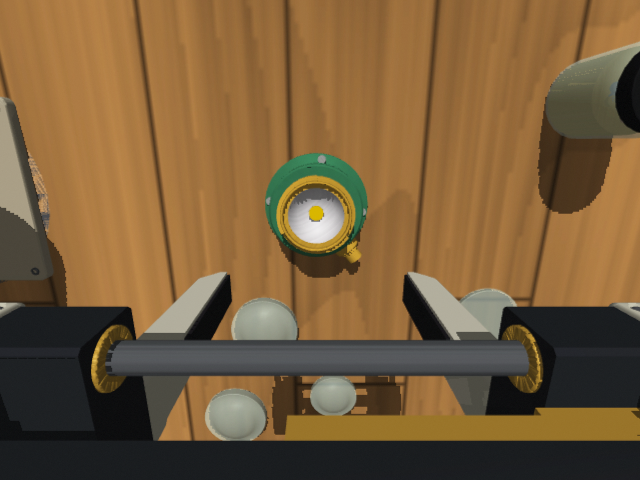

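The wrist view shows the empty mouth at (316,213). The fitted circles have radii 37.5 and 51.4 mm, as they should, centred on (0.4477,-0.016). The small lens shows at (333,395). Next I'll look at it from two yaws, which also calibrates out the camera offset.

Call:
{"fn": "move_arm", "kwargs": {"deltas": [-0.268, 0.032, 0.049, 0, 0, 0, 1, -0.268, 0.032, 0.049, 0, 0, 0, 1, -0.268, 0.032, 0.049, 0, 0, 0, 1, -0.268, 0.032, 0.049, 0, 0, 0, 1, -0.268, 0.032, 0.049, 0, 0, 0, 1, -0.268, 0.032, 0.049, 0, 0, 0, 1, -0.268, 0.032, 0.049, 0, 0, 0, 1]}}

```text
t: 3.28
tool_pos: [0.4828, -0.2815, 0.2009]
orientation: [-2.219, -2.223, -0.001]
force: [-0.3, 0.3, 0.6]
opening: 0.093
gripper_force: 0.0
```

```bash
cat >> h.py <<'E'
def disc(P,x,y,rad,lo,hi):
    "outer circle of the points between heights lo and hi near x,y"
    c=np.array([x,y])
    q=P[(np.hypot(P[...,0]-x,P[...,1]-y)<rad)&(P[...,2]>lo)&(P[...,2]<hi)]; q=q[:,:2]
    for it in range(4):
        a=np.arctan2(*(q-c).T[::-1]);b=((a+np.pi)/(2*np.pi)*60).astype(int)%60
        rr=np.hypot(*(q-c).T); e=np.array([q[b==k][np.argsort(rr[b==k])[max(int(.95*(b==k).sum())-1,0)]] for k in range(60) if (b==k).sum()>3])
        f=fit(e); c=np.array(f[:2])
    print("disc",np.round(f,4),"rms",np.round(np.std(np.hypot(*(e-c).T)),4),len(e)); return f
E
python3 - <<'E'
from h import *
pic,P,s=cloud("wrist"); save(pic,"w2.png")
for lo in (.004,.006): f=disc(P,.482,-.283,.045,lo,.03)
m=np.hypot(P[...,0]-f[0],P[...,1]-f[1])<.03; print(np.percentile(P[m][:,2],[1,50,99]), np.nanmedian(P[(np.hypot(P[...,0]-f[0],P[...,1]-f[1])>.05)][:,2]))
plan(.482,-.283,.2,70)
E
```

```text
disc [ 0.4714 -0.2906  0.0317] rms 0.0004 60
disc [ 0.4713 -0.2906  0.0317] rms 0.0004 60
[0.00961668 0.01516647 0.3112813 ] 0.0012435072244582346
shift [-0.0014 -0.0009  0.0011] turn [ 6.0000e-04  1.0000e-04 -1.2194e+00] yaw now 0.13 tilt [0.0005 0.0002] pos [ 0.4829 -0.2816  0.2011] q [-0.62  0.03  1.64  0.    1.47 -0.62] t 3.33 f [-1.1  0.4 -0.8] [-0.03  0.03 -0.02] open 0.0932 gf 0.0
```

Call:
{"fn": "move_arm", "kwargs": {"deltas": [0, 0, 0, 0, 0, -0.18, 1, 0, 0, 0, 0, 0, -0.36, 1, 0, 0, 0, 0, 0, -0.54, 1, 0, 0, 0, 0, 0, -0.72, 1, 0, 0, 0, 0, 0, -0.9, 1, 0, 0, 0, 0, 0, -1.08, 1, 0, 0, 0, 0, 0, -1.22, 1, 0, 0, 0, 0, 0, -1.22, 1, 0, 0, 0, 0, 0, -1.22, 1]}}

```text
t: 4.45
tool_pos: [0.4826, -0.2828, 0.201]
orientation: [0.551, 3.092, -0.0]
force: [0.1, 0.1, -0.0]
opening: 0.0926
gripper_force: 0.0
```

Run:
```python
from h import *
pic,P,s=cloud("wrist"); save(pic,"w3.png")
for lo in (.004,.006): f=disc(P,.482,-.283,.045,lo,.03)
plan(f[0],f[1],.05,70)
```

```text
disc [ 0.4713 -0.291   0.0317] rms 0.0005 60
disc [ 0.4713 -0.291   0.0316] rms 0.0005 60
shift [ 0.0078 -0.0114  0.1509] turn [-0.      0.0004 -0.0035] yaw now 69.8 tilt [ 0.0004 -0.0002] pos [ 0.4825 -0.283   0.2009] q [-0.62  0.04  1.64  0.    1.46 -1.84] t 4.5 f [-0.3 -0.7  0.3] [-0.02  0.   -0.04] open 0.0932 gf 0.0
```

Call:
{"fn": "move_arm", "kwargs": {"deltas": [0.008, -0.0115, 0.06, 0, 0, 0, 1, 0.008, -0.0115, 0.12, 0, 0, 0, 1, 0.008, -0.0115, 0.155, 0, 0, 0, 1, 0.008, -0.0115, 0.175, 0, 0, 0, 1, 0.008, -0.0115, 0.1855, 0, 0, 0, 1, 0.008, -0.0115, 0.1855, 0, 0, 0, 1]}}

```text
t: 5.25
tool_pos: [0.4712, -0.2919, 0.0156]
orientation: [0.549, 3.093, -0.0]
force: [-0.1, -0.4, 0.0]
opening: 0.0927
gripper_force: 0.0
```

Call:
{"fn": "move_arm", "kwargs": {"deltas": [0, 0, 0, 0, 0, 0, 0.68, 0, 0, 0, 0, 0, 0, 0.66, 0, 0, 0, 0, 0, 0, 0.64, 0, 0, 0, 0, 0, 0, 0.64, 0, 0, 0, 0, 0, 0, 0.64, 0, 0, 0, 0, 0, 0, 0.64], "squeeze": 15}}

```text
t: 6.0
tool_pos: [0.4713, -0.2919, 0.0158]
orientation: [0.548, 3.092, -0.0]
force: [-1.0, 1.7, 5.5]
opening: 0.0653
gripper_force: 15.0
```

Call:
{"fn": "move_arm", "kwargs": {"deltas": [0, 0, -0.005, 0, 0, 0, 0.64, 0, 0, -0.03, 0, 0, 0, 0.64, 0, 0, -0.08, 0, 0, 0, 0.64, 0, 0, -0.13, 0, 0, 0, 0.64, 0, 0, -0.13, 0, 0, 0, 0.64]}}

```text
t: 6.62
tool_pos: [0.4733, -0.2937, 0.1505]
orientation: [0.547, 3.086, -0.007]
force: [-0.2, -0.3, -1.4]
opening: 0.0653
gripper_force: 15.0
```

Run:
```python
from h import *
plan(.4477,-.016,.15,70)
pic,P,s=cloud("wrist"); save(pic,"w4.png")
plan(.4477,-.016,.13,70)
```

```text
shift [ 0.1195  0.252  -0.0012] turn [-0.0028  0.0084 -0.0017] yaw now 69.9 tilt [ 0.0069 -0.0055] pos [ 0.4733 -0.2937  0.1505] q [-0.65  0.06  1.71 -0.    1.36 -1.87] t 6.62 f [-0.2 -0.3 -1.4] [ 0.01 -0.01  0.02] open 0.0653 gf 15.0
shift [0.1179 0.2515 0.0165] turn [-0.0014  0.0041 -0.0018] yaw now 69.9 tilt [ 0.0034 -0.0028] pos [ 0.4719 -0.2927  0.1474] q [-0.65  0.06  1.72 -0.    1.36 -1.87] t 6.67 f [-0.2  0.3 -1.9] [-0.01  0.03  0.03] open 0.0655 gf 15.0
```

View pics/w4.png

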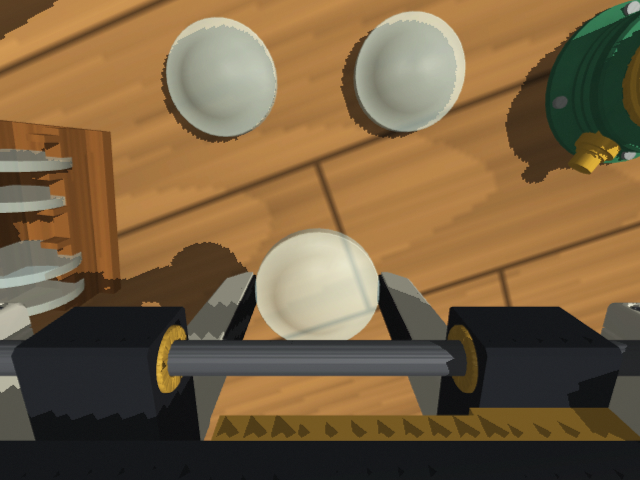

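The lens is held at (318,285) and looks level. I'll carry it above the lamp.

Call:
{"fn": "move_arm", "kwargs": {"deltas": [0.118, 0.2515, 0.015, 0, 0, 0, 0.64, 0.118, 0.2515, 0.015, 0, 0, 0, 0.64, 0.118, 0.2515, 0.015, 0, 0, 0, 0.64, 0.118, 0.2515, 0.015, 0, 0, 0, 0.64, 0.118, 0.2515, 0.015, 0, 0, 0, 0.64, 0.118, 0.2515, 0.015, 0, 0, 0, 0.64, 0.118, 0.2515, 0.015, 0, 0, 0, 0.64, 0.118, 0.2515, 0.015, 0, 0, 0, 0.64]}}

```text
t: 7.68
tool_pos: [0.4462, -0.0159, 0.1296]
orientation: [-0.55, -3.092, 0.0]
force: [0.6, -0.6, -1.1]
opening: 0.0652
gripper_force: 15.0
```

Run:
```python
from h import *
pic,P,s=cloud("wrist"); save(pic,"w5.png")
x,y,z=s["tool_pos"]
f=disc(P,x,y,.04,z-.02,z+.012)
r=np.hypot(P[...,0]-f[0],P[...,1]-f[1]); q=P[(r<.030)&(abs(P[...,2]-z)<.02)]
print(len(q), np.round(np.percentile(q[:,2]-z,[1,50,99]),4))
for a,b in ((0,.012),(.012,.02),(.02,.026),(.026,.031)):
    m=(r>=a)&(r<b)&(abs(P[...,2]-z)<.02); q=P[m]
    c=np.linalg.lstsq(np.c_[q[:,0]-f[0],q[:,1]-f[1],np.ones(len(q))],q[:,2]-z,rcond=None)[0]; print(a,len(q),np.round(c,4))
disc(P,.4477,-.016,.056,.042,.048)
plan(.4477,-.016,.1,70)
print("lens minus tool",np.array(f[:2])-[x,y])
```

```text
disc [ 0.4439 -0.0167  0.0321] rms 0.0017 60
9445 [-0.006  -0.001   0.0034]
0 1633 [ 0.0228 -0.0091  0.0024]
0.012 2838 [ 0.0313 -0.0154  0.0008]
0.02 2773 [ 0.0444 -0.02   -0.0024]
0.026 2805 [ 0.0011 -0.0012 -0.005 ]
disc [ 0.4476 -0.0159  0.0513] rms 0.0002 38
shift [-0.0013  0.0004  0.0298] turn [-0.0003 -0.0005 -0.0033] yaw now 69.81 tilt [-0.0006 -0.0001] pos [ 0.4463 -0.0159  0.1298] q [-0.15 -0.23  2.02 -0.    1.35 -1.37] t 7.72 f [-0.9  0.1 -1.3] [ 0.01 -0.01 -0.  ] open 0.0652 gf 15.0
lens minus tool [-0.0023231  -0.00076947]
```

Call:
{"fn": "move_arm", "kwargs": {"deltas": [-0.0017, 0.0005, 0.02, 0, 0, 0, 0.64, -0.0017, 0.0005, 0.03, 0, 0, 0, 0.64, -0.0017, 0.0005, 0.03, 0, 0, 0, 0.64]}}

```text
t: 8.1
tool_pos: [0.4473, -0.0154, 0.0992]
orientation: [-0.549, -3.091, 0.0]
force: [-0.7, -0.2, -1.2]
opening: 0.065
gripper_force: 15.0
```

Run:
```python
from h import *
from scipy.optimize import least_squares
pic,P,s=cloud("wrist")
R=Rn.from_rotvec(s["orientation"]).as_matrix(); L=(P-s["tool_pos"])@R  # tool frame
a=np.degrees(np.arctan2(L[...,1],L[...,0])); 
rr=np.hypot(L[...,0],L[...,1])
m=(rr<.040)&(abs(L[...,2]-.003)<.012)
front=L[m&(rr>.024)&(abs(abs(a)-90)>35)]
print(np.percentile(front[:,2],[1,50,99]))
for sgn in (1,-1):
    q=front[np.sign(front[:,0])==sgn]; print(sgn,len(q),np.percentile(np.hypot(q[:,0],q[:,1]),[90,99]))
    
b=((np.degrees(np.arctan2(front[:,1],front[:,0]))+180)/6).astype(int); r=np.hypot(front[:,0],front[:,1])
e=np.array([front[b==k][np.argsort(r[b==k])[int(.95*(b==k).sum())-1],:2] for k in range(60) if (b==k).sum()>5])
f=fit(e); print("lens in tool",np.round(f,4),np.round(np.std(np.hypot(*(e-f[:2]).T)),4),len(e))
# sphere fit of the dome
q=L[(np.hypot(L[...,0],L[...,1])<.022)&(abs(L[...,2])<.012)]
S=least_squares(lambda p:np.linalg.norm(q-p[:3],axis=1)-p[3],[0,0,.06,.065],loss="soft_l1",f_scale=.0005).x; print("sphere",np.round(S,4))
disc(P,.4477,-.016,.056,.042,.048)
plan(.4477,-.016,.0855,70)
```

```text
[0.00206467 0.00499501 0.01268852]
1 2360 [0.0333761  0.03423847]
-1 882 [0.03142209 0.03317879]
lens in tool [ 0.0017 -0.0014  0.0318] 0.0012 40
sphere [ 0.0004 -0.0017  0.052   0.0551]
disc [ 0.4477 -0.0158  0.0513] rms 0.0001 33
shift [-0.0001 -0.0007  0.0144] turn [-0.0002 -0.001  -0.0024] yaw now 69.86 tilt [-0.001   0.0001] pos [ 0.4479 -0.0153  0.0999] q [-0.15 -0.19  2.04 -0.    1.29 -1.37] t 8.15 f [ 0.3 -0.3 -2.2] [-0.   -0.   -0.01] open 0.0658 gf 15.0
```

Run:
```python
from h import *
pic,P,s=cloud("wrist"); cv2.imwrite("pics/w6.png",pic[150:450,120:520,::-1].repeat(2,0).repeat(2,1))
R=Rn.from_rotvec(s["orientation"]).as_matrix(); L=(P-s["tool_pos"])@R
for z0,z1 in ((-.04,-.03),(-.03,-.02),(-.02,-.01),(-.01,0),(0,.008)):
    for sg in (1,-1):
        m=(L[...,2]>z0)&(L[...,2]<z1)&(abs(L[...,0])<.02)&(sg*L[...,1]>.030)&(sg*L[...,1]<.065)
        q=L[m]; print(z0,sg,m.sum(),np.round(np.percentile(q[:,1],[2,10,50,90,98]),4) if m.sum() else "",np.round(np.percentile(q[:,0],[2,98]),4) if m.sum() else "")
```

```text
-0.04 1 643 [0.0309 0.0311 0.036  0.0447 0.0466] [-0.0012  0.0106]
-0.04 -1 662 [-0.0499 -0.0479 -0.0395 -0.0342 -0.034 ] [-0.0014  0.0105]
-0.03 1 584 [0.0309 0.031  0.0349 0.0438 0.0459] [-0.0056  0.0106]
-0.03 -1 566 [-0.049  -0.0472 -0.0379 -0.0342 -0.034 ] [-0.0054  0.0105]
-0.02 1 464 [0.0309 0.031  0.0344 0.0435 0.0454] [-0.0059  0.0105]
-0.02 -1 468 [-0.0483 -0.0465 -0.0374 -0.0342 -0.034 ] [-0.0062  0.0105]
-0.01 1 373 [0.0309 0.031  0.0342 0.0429 0.0448] [-0.006   0.0105]
-0.01 -1 367 [-0.0479 -0.0462 -0.0374 -0.0342 -0.034 ] [-0.0059  0.0105]
0 1 255 [0.0302 0.0306 0.0323 0.0403 0.0431] [-0.0062  0.0103]
0 -1 534 [-0.0455 -0.0411 -0.033  -0.0305 -0.0301] [-0.0124  0.0138]
```

View pics/w6.png

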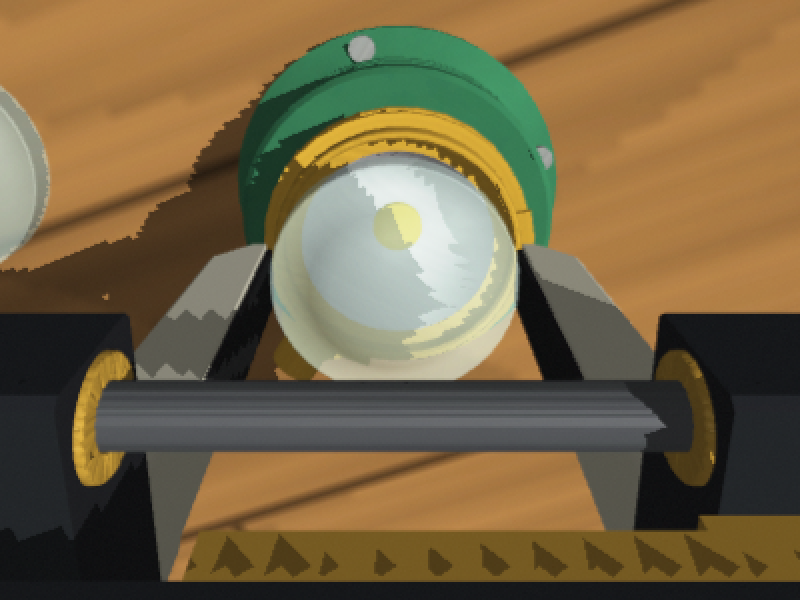

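The lens is between the pads just above the mouth, and is level. The camera sees a small lateral bias of about 1.5 mm, which is within what the bevel can capture. I'll lower slowly and watch the forces.

Call:
{"fn": "move_arm", "kwargs": {"deltas": [-0.0004, 0.0004, 0.01, 0, 0, 0, 0.64, -0.0004, 0.0004, 0.0125, 0, 0, 0, 0.64, -0.0004, 0.0004, 0.0145, 0, 0, 0, 0.64, -0.0004, 0.0004, 0.0145, 0, 0, 0, 0.64]}}

```text
t: 8.7
tool_pos: [0.4486, -0.0148, 0.0855]
orientation: [-0.548, -3.093, 0.0]
force: [-0.2, -0.7, -0.7]
opening: 0.0655
gripper_force: 15.0
```

```bash
cat >> h.py <<'E'
def rel():
    pic,P,s=cloud("wrist"); R=Rn.from_rotvec(s["orientation"]).as_matrix(); L=(P-s["tool_pos"])@R
    from scipy.optimize import least_squares
    q=L[(np.hypot(L[...,0],L[...,1])<.022)&(abs(L[...,2])<.012)]
    S=least_squares(lambda p:np.linalg.norm(q-p[:3],axis=1)-p[3],[0,0,.06,.065],loss="soft_l1",f_scale=.0005).x; print("sphere",np.round(S,4))
    for lo,hi,r0 in ((.066,.073,.037),(.043,.048,.052)):
        q=L[(P[...,2]>lo)&(P[...,2]<hi)&(np.hypot(P[...,0]-.4477,P[...,1]+.016)<r0+.004)&(np.hypot(P[...,0]-.4477,P[...,1]+.016)>r0-.003)&(L[...,0]<0)][:,:2]
        c=np.array(R.T@(np.array([.4477,-.016,0])-s["tool_pos"]))[:2]; print("lamp exp",np.round(c,4),len(q))
        if len(q)<30: continue
        b=(np.degrees(np.arctan2(*(q-c).T[::-1]))/4).astype(int); rr=np.hypot(*(q-c).T)
        e=np.array([q[b==k][rr[b==k].argmax()] for k in np.unique(b) if (b==k).sum()>2])
        f=least_squares(lambda p:np.hypot(*(e-p).T)-r0,c,loss="soft_l1",f_scale=.0005).x; print("lamp in tool",np.round(f,4),len(e))
E
python3 -c "
from h import *
rel(); plan(.4484,-.0151,.0825,70)"
```

```text
sphere [ 0.0004 -0.0018  0.0523  0.0554]
lamp exp [ 0.0004 -0.0014] 37
lamp in tool [-0.0063 -0.0009] 7
lamp exp [ 0.0004 -0.0014] 55
lamp in tool [ 0.0006 -0.0014] 6
shift [ 0.0002 -0.0004  0.0032] turn [-0.     -0.     -0.0017] yaw now 69.91 tilt [-0.  0.] pos [ 0.4487 -0.0148  0.0857] q [-0.15 -0.17  2.05 -0.    1.26 -1.37] t 8.75 f [ 0.3  0.6 -1.5] [ 0.   -0.01 -0.02] open 0.0652 gf 15.0
```

Seen in the same frame, lens and lamp agree to within 0.5 mm. I'll lower another 3 mm.

Call:
{"fn": "move_arm", "kwargs": {"deltas": [0, 0, 0.0015, 0, 0, 0, 0.64, 0, 0, 0.003, 0, 0, 0, 0.64, 0, 0, 0.0035, 0, 0, 0, 0.64, 0, 0, 0.0035, 0, 0, 0, 0.64]}}

```text
t: 9.25
tool_pos: [0.4486, -0.0148, 0.0821]
orientation: [-0.548, -3.093, 0.0]
force: [-0.5, -0.2, -2.4]
opening: 0.0649
gripper_force: 15.0
```

No contact force, and the lens is about 3 mm into the recess. I'll release it.

Call:
{"fn": "move_arm", "kwargs": {"deltas": [0, 0, 0.0006, 0, 0, 0, 0.72, 0, 0, 0.0006, 0, 0, 0, 0.74, 0, 0, 0.0006, 0, 0, 0, 0.78, 0, 0, 0.0006, 0, 0, 0, 0.85, 0, 0, 0.0006, 0, 0, 0, 0.85]}}

```text
t: 9.88
tool_pos: [0.4487, -0.0148, 0.0816]
orientation: [0.548, 3.093, -0.0]
force: [0.1, 0.5, -0.7]
opening: 0.0789
gripper_force: 0.0
```

Call:
{"fn": "move_arm", "kwargs": {"deltas": [0, 0, -0.02, 0, 0, 0, 0.95, 0, 0, -0.07, 0, 0, 0, 1, 0, 0, -0.12, 0, 0, 0, 1, 0, 0, -0.14, 0, 0, 0, 1, 0, 0, -0.14, 0, 0, 0, 1]}}

```text
t: 10.5
tool_pos: [0.4499, -0.015, 0.2235]
orientation: [0.547, 3.089, 0.0]
force: [-0.5, 0.1, -1.0]
opening: 0.0929
gripper_force: 0.0
```

Run:
```python
from h import *
pic,P,s=cloud("wrist"); save(pic,"w7.png")
disc(P,.4477,-.016,.056,.042,.048)
f=disc(P,.4477,-.016,.036,.0715,.09)
r=np.hypot(P[...,0]-.4477,P[...,1]+.016)
for a,b in ((0,.005),(.01,.015),(.02,.025),(.028,.032)):
    q=P[(r>=a)&(r<b)]; c=np.linalg.lstsq(np.c_[q[:,:2]-[.4477,-.016],np.ones(len(q))],q[:,2],rcond=None)[0]; print(a,np.round(c,4))
plan(.497,.288,.25,165)
```

```text
disc [ 0.4479 -0.0161  0.0513] rms 0.0004 60
disc [ 0.4479 -0.0163  0.0321] rms 0.0003 60
0 [-0.0063 -0.0059  0.0827]
0.01 [ 0.0047 -0.      0.0816]
0.02 [-6.9372  2.7228  0.1552]
0.028 [-4.4313  1.9112  0.1861]
shift [ 0.059   0.3009 -0.0284] turn [-7.0000e-04  9.0000e-04 -1.6598e+00] yaw now 69.9 tilt [ 0.001  -0.0002] pos [ 0.449  -0.0149  0.2216] q [-0.15 -0.29  1.9  -0.    1.53 -1.37] t 10.55 f [-0.1  0.6 -0.3] [-0.01  0.01 -0.04] open 0.0931 gf 0.0
```

View pics/w7.png

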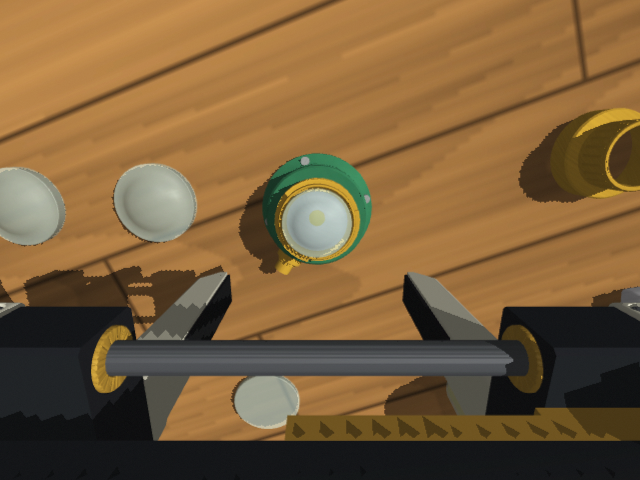

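The lens is seated: dome top 82.7 mm (82 expected), level, and concentric within 0.3 mm, at (317,218) in the picture. Next is the ring.

Call:
{"fn": "move_arm", "kwargs": {"deltas": [0.059, 0.301, -0.028, 0, 0, -1.22, 1, 0.059, 0.301, -0.028, 0, 0, -1.22, 1, 0.059, 0.301, -0.028, 0, 0, -1.22, 1, 0.059, 0.301, -0.028, 0, 0, -1.22, 1, 0.059, 0.301, -0.028, 0, 0, -1.22, 1, 0.059, 0.301, -0.028, 0, 0, -1.22, 1, 0.059, 0.301, -0.028, 0, 0, -1.22, 1, 0.059, 0.301, -0.028, 0, 0, -1.22, 1, 0.059, 0.301, -0.028, 0, 0, -1.22, 1]}}

```text
t: 11.68
tool_pos: [0.4963, 0.2877, 0.2482]
orientation: [1.318, -2.849, -0.0]
force: [0.2, -0.3, 1.2]
opening: 0.0931
gripper_force: 0.0
```

Run:
```python
from h import *
pic,P,s=cloud("wrist"); save(pic,"w8.png")
f=disc(P,.497,.283,.055,.050,.062)
g=disc(P,f[0],f[1],.055,.018,.027)
plan(f[0],f[1],.037,140)
```

```text
disc [0.4946 0.2893 0.0328] rms 0.0003 60
disc [0.4949 0.2896 0.0449] rms 0.0003 60
shift [-1.000e-04  2.300e-03  2.117e-01] turn [ 0.0006 -0.0011 -0.0057] yaw now 139.68 tilt [-0.0011 -0.0005] pos [0.4964 0.2878 0.2487] q [ 0.44  0.05  1.54  0.    1.55 -2.  ] t 11.72 f [-0.  -0.2 -0.8] [0.09 0.07 0.02] open 0.093 gf 0.0
```

Call:
{"fn": "move_arm", "kwargs": {"deltas": [0, 0.0023, 0.06, 0, 0, 0, 1, 0, 0.0023, 0.12, 0, 0, 0, 1, 0, 0.0023, 0.17, 0, 0, 0, 1, 0, 0.0023, 0.2, 0, 0, 0, 1, 0, 0.0023, 0.2107, 0, 0, 0, 1, 0, 0.0023, 0.2107, 0, 0, 0, 1]}}

```text
t: 12.48
tool_pos: [0.4949, 0.2894, 0.0389]
orientation: [1.321, -2.85, -0.0]
force: [0.8, -0.4, 0.8]
opening: 0.0931
gripper_force: 0.0
```

Call:
{"fn": "move_arm", "kwargs": {"deltas": [0, 0, 0, 0, 0, 0, 0.7, 0, 0, 0, 0, 0, 0, 0.64, 0, 0, 0, 0, 0, 0, 0.6, 0, 0, 0, 0, 0, 0, 0.6, 0, 0, 0, 0, 0, 0, 0.6, 0, 0, 0, 0, 0, 0, 0.6], "squeeze": 40}}

```text
t: 13.22
tool_pos: [0.4956, 0.29, 0.0399]
orientation: [-1.322, 2.848, 0.0]
force: [-1.5, -0.3, 6.4]
opening: 0.0668
gripper_force: 40.0
```

Call:
{"fn": "move_arm", "kwargs": {"deltas": [0, 0, -0.005, 0, 0, 0, 0.6, 0, 0, -0.03, 0, 0, 0, 0.6, 0, 0, -0.08, 0, 0, 0, 0.6, 0, 0, -0.12, 0, 0, 0, 0.6, 0, 0, -0.12, 0, 0, 0, 0.6]}}

```text
t: 13.85
tool_pos: [0.4972, 0.2906, 0.1629]
orientation: [-1.32, 2.843, -0.0]
force: [1.0, 0.5, -2.8]
opening: 0.0666
gripper_force: 40.0
```

Run:
```python
from h import *
plan(.4478,-.016,.158,140)
```

```text
shift [ 0.2661 -0.1601  0.0037] turn [-0.003   0.0064 -0.0034] yaw now 139.8 tilt [0.0064 0.0029] pos [0.4972 0.2906 0.1629] q [ 0.44  0.1   1.64 -0.    1.39 -2.  ] t 13.85 f [ 1.   0.5 -2.8] [0.11 0.04 0.02] open 0.0666 gf 40.0
```

Call:
{"fn": "move_arm", "kwargs": {"deltas": [0.2645, -0.16, 0, 0, 0, 0, 0.6, 0.2645, -0.16, 0, 0, 0, 0, 0.6, 0.2645, -0.16, 0, 0, 0, 0, 0.6, 0.2645, -0.16, 0, 0, 0, 0, 0.6, 0.2645, -0.16, 0, 0, 0, 0, 0.6, 0.2645, -0.16, 0, 0, 0, 0, 0.6, 0.2645, -0.16, 0, 0, 0, 0, 0.6, 0.2645, -0.16, 0, 0, 0, 0, 0.6, 0.2645, -0.16, 0, 0, 0, 0, 0.6]}}

```text
t: 14.98
tool_pos: [0.4464, -0.0145, 0.1585]
orientation: [1.326, -2.848, -0.001]
force: [0.2, -0.1, -3.1]
opening: 0.0664
gripper_force: 40.0
```

Run:
```python
from h import *
pic,P,s=cloud("wrist"); save(pic,"w9.png")
R=Rn.from_rotvec(s["orientation"]).as_matrix(); x,y,z=s["tool_pos"]
f=disc(P,x,y,.055,z-.022,z-.008)      # skirt top shoulder
g=disc(P,.4478,-.016,.058,.042,.048)
h=disc(P,.4478,-.016,.07,.003,.03)
print("skirt in tool",R.T@(np.array([f[0],f[1],z])-s["tool_pos"]))
q=P[(np.hypot(P[...,0]-f[0],P[...,1]-f[1])<.045)&(abs(P[...,2]-z+.015)<.004)]
c=np.linalg.lstsq(np.c_[q[:,:2]-f[:2],np.ones(len(q))],q[:,2]-z,rcond=None)[0]; print("shoulder",len(q),np.round(c,4))
plan(.4478,-.016,.118,140)
```

```text
disc [ 0.4391 -0.0229  0.0375] rms 0.0035 59
disc [ 0.4482 -0.0159  0.0515] rms 0.0006 38
disc [ 0.4501 -0.0148  0.0632] rms 0.0013 27
skirt in tool [1.11672201e-02 2.36900260e-04 2.95748837e-06]
shoulder 5739 [ 0.0085  0.0096 -0.0152]
shift [ 0.0002 -0.0019  0.0406] turn [ 0.0004 -0.0001 -0.0014] yaw now 139.92 tilt [-0.0004  0.0002] pos [ 0.4465 -0.0146  0.1586] q [-0.15 -0.25  1.99  0.    1.41 -2.59] t 15.03 f [-0.1 -0.8 -2.8] [ 0.11  0.01 -0.02] open 0.0665 gf 40.0
```

View pics/w9.png

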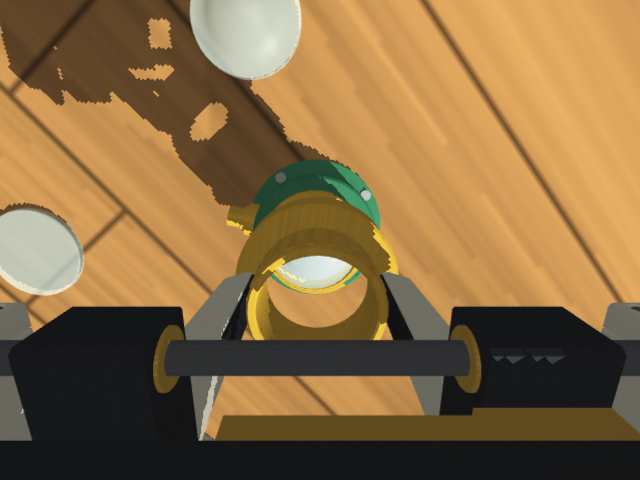

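Call:
{"fn": "move_arm", "kwargs": {"deltas": [0, -0.0019, 0.02, 0, 0, 0, 0.6, 0, -0.0019, 0.04, 0, 0, 0, 0.6, 0, -0.0019, 0.046, 0, 0, 0, 0.6, 0, -0.0019, 0.046, 0, 0, 0, 0.6]}}

```text
t: 15.52
tool_pos: [0.4477, -0.0165, 0.1128]
orientation: [1.324, -2.848, -0.001]
force: [1.0, 0.7, -1.9]
opening: 0.0666
gripper_force: 40.0
```

```bash
python3 -c "
from h import *
plan(.448,-.0157,.104,140)"
```

```text
shift [-0.0008  0.0003  0.0088] turn [ 0.0006 -0.0004 -0.0027] yaw now 139.84 tilt [-0.0007  0.0001] pos [ 0.4477 -0.0165  0.1128] q [-0.15 -0.2   2.03  0.    1.31 -2.59] t 15.53 f [ 1.   0.7 -1.9] [ 0.07  0.09 -0.04] open 0.0666 gf 40.0
```

Call:
{"fn": "move_arm", "kwargs": {"deltas": [-0.0005, 0.0002, 0.003, 0, 0, 0, 0.6, -0.0005, 0.0002, 0.005, 0, 0, 0, 0.6, -0.0005, 0.0002, 0.0065, 0, 0, 0, 0.6, -0.0005, 0.0002, 0.0065, 0, 0, 0, 0.6]}}

```text
t: 16.02
tool_pos: [0.4481, -0.0164, 0.1063]
orientation: [-1.323, 2.849, 0.0]
force: [-0.3, 0.1, -4.2]
opening: 0.0666
gripper_force: 40.0
```

Call:
{"fn": "move_arm", "kwargs": {"deltas": [0, 0, 0.001, 0, 0, 0, 0.6, 0, 0, 0.002, 0, 0, 0, 0.6, 0, 0, 0.002, 0, 0, 0, 0.6]}}

```text
t: 16.4
tool_pos: [0.4481, -0.0164, 0.1043]
orientation: [-1.323, 2.849, 0.0]
force: [1.1, 0.2, -3.4]
opening: 0.067
gripper_force: 40.0
```

Call:
{"fn": "move_arm", "kwargs": {"deltas": [0, 0, 0.001, 0, 0, 0, 0.6, 0, 0, 0.002, 0, 0, 0, 0.6, 0, 0, 0.002, 0, 0, 0, 0.6]}}

```text
t: 16.77
tool_pos: [0.4481, -0.0164, 0.1022]
orientation: [-1.323, 2.85, 0.0]
force: [1.0, 1.4, -3.1]
opening: 0.0664
gripper_force: 40.0
```

Call:
{"fn": "move_arm", "kwargs": {"deltas": [0, 0, 0.001, 0, 0, 0, 0.6, 0, 0, 0.002, 0, 0, 0, 0.6, 0, 0, 0.002, 0, 0, 0, 0.6]}}

```text
t: 17.15
tool_pos: [0.4483, -0.0164, 0.1013]
orientation: [-1.323, 2.849, -0.0]
force: [-4.0, 1.4, 7.8]
opening: 0.0667
gripper_force: 40.0
```

Call:
{"fn": "move_arm", "kwargs": {"deltas": [0, 0, 0.001, 0, 0, 0, 0.6, 0, 0, 0.0015, 0, 0, 0, 0.6, 0, 0, 0.0015, 0, 0, 0, 0.6]}}

```text
t: 17.52
tool_pos: [0.4485, -0.0164, 0.1011]
orientation: [-1.323, 2.849, -0.0]
force: [-9.9, 3.1, 19.7]
opening: 0.0665
gripper_force: 40.0
```

Landed on the thread with the ring underside at about 61.7 mm, within the expected 59–67. I'll ease off and start turning clockwise, following the lead.

Call:
{"fn": "move_arm", "kwargs": {"deltas": [0, 0, -0.001, 0, 0, 0, 0.6, 0, 0, -0.0008, 0, 0, 0.1, 0.6, 0, 0, -0.0004, 0, 0, 0.2, 0.6, 0, 0, -0.0001, 0, 0, 0.3, 0.6, 0, 0, 0.0002, 0, 0, 0.4, 0.6, 0, 0, 0.0005, 0, 0, 0.5, 0.6]}}

```text
t: 18.27
tool_pos: [0.4487, -0.0161, 0.0996]
orientation: [-0.572, 3.088, 0.0]
force: [-3.2, 2.8, 8.0]
opening: 0.0664
gripper_force: 40.0
```

```bash
python3 -c "
from h import *
plan(.448,-.016,.1,140)"
```

```text
shift [ 0.0006  0.0004 -0.0004] turn [-3.000e-04  1.200e-03 -5.062e-01] yaw now 111.0 tilt [0.0011 0.0004] pos [ 0.4487 -0.0161  0.0996] q [-0.15 -0.19  2.04  0.    1.28 -2.09] t 18.27 f [-3.2  2.8  8. ] [0.78 0.78 0.32] open 0.0664 gf 40.0
```

Call:
{"fn": "move_arm", "kwargs": {"deltas": [0, 0, 0.0004, 0, 0, 0.12, 0.6, 0, 0, 0.0008, 0, 0, 0.24, 0.6, 0, 0, 0.0012, 0, 0, 0.36, 0.6, 0, 0, 0.0016, 0, 0, 0.48, 0.6, 0, 0, 0.002, 0, 0, 0.6, 0.6, 0, 0, 0.0024, 0, 0, 0.72, 0.6, 0, 0, 0.0028, 0, 0, 0.84, 0.6, 0, 0, 0.0032, 0, 0, 0.96, 0.6, 0, 0, 0.0036, 0, 0, 1.08, 0.6, 0, 0, 0.004, 0, 0, 1.2, 0.6, 0, 0, 0.0043, 0, 0, 1.3, 0.6, 0, 0, 0.0043, 0, 0, 1.3, 0.6]}}

```text
t: 19.77
tool_pos: [0.4489, -0.0155, 0.0953]
orientation: [1.412, 2.806, 0.003]
force: [-1.7, 6.1, 6.7]
opening: 0.0663
gripper_force: 40.0
```

```bash
python3 -c "
from h import *
plan(.448,-.016,.1,140)"
```

```text
shift [ 0.0001 -0.001  -0.0047] turn [ 1.9000e-03  1.8000e-03 -1.8051e+00] yaw now 36.58 tilt [0.0016 0.0016] pos [ 0.4489 -0.0155  0.0953] q [-0.15 -0.18  2.05  0.    1.28 -0.79] t 19.77 f [-1.7  6.1  6.7] [ 1.14  0.42 -0.41] open 0.0663 gf 40.0
```

Call:
{"fn": "move_arm", "kwargs": {"deltas": [0.0005, -0.0003, 0.0003, 0, 0, 0.1, 0.6, 0.0005, -0.0003, 0.0007, 0, 0, 0.2, 0.6, 0.0005, -0.0003, 0.001, 0, 0, 0.3, 0.6, 0.0005, -0.0003, 0.001, 0, 0, 0.3, 0.6]}}

```text
t: 20.27
tool_pos: [0.4486, -0.0154, 0.0943]
orientation: [1.815, 2.563, 0.004]
force: [-0.4, 6.1, 6.0]
opening: 0.0666
gripper_force: 40.0
```

```bash
python3 -c "
from h import *
plan(.448,-.016,.1,140);print(robot.read_state()['joint_torque'])"
```

```text
shift [-0.0004 -0.0008 -0.0057] turn [ 0.0022  0.0025 -2.105 ] yaw now 19.39 tilt [0.0023 0.0014] pos [ 0.4486 -0.0154  0.0943] q [-0.15 -0.18  2.05  0.    1.27 -0.49] t 20.27 f [-0.4  6.1  6. ] [ 1.12  0.15 -0.28] open 0.0666 gf 40.0
[ -2.35645518 -34.341259   -43.53050709  -2.17565306  -0.27390626
   0.50887104]
```

Call:
{"fn": "move_arm", "kwargs": {"deltas": [0, 0, 0.0003, 0, 0, 0.1, 0.6, 0, 0, 0.0006, 0, 0, 0.2, 0.6, 0, 0, 0.0006, 0, 0, 0.2, 0.6]}}

```text
t: 20.65
tool_pos: [0.4488, -0.0152, 0.0938]
orientation: [2.062, 2.369, 0.005]
force: [0.1, 6.6, 6.1]
opening: 0.0663
gripper_force: 40.0
```

```bash
python3 -c "
from h import *
plan(.448,-.016,.1,140);print(robot.read_state()['joint_torque'])"
```

```text
shift [-0.0006 -0.0009 -0.0062] turn [ 0.003   0.0027 -2.305 ] yaw now 7.93 tilt [0.0027 0.0017] pos [ 0.4488 -0.0152  0.0938] q [-0.15 -0.18  2.05  0.    1.27 -0.29] t 20.65 f [0.1 6.6 6.1] [ 1.14  0.16 -0.36] open 0.0663 gf 40.0
[ -2.74577357 -34.14115548 -43.32300782  -2.42006086  -0.36295739
   0.46924006]
```

Call:
{"fn": "move_arm", "kwargs": {"deltas": [0, 0, 0.0003, 0, 0, 0.1, 0.6, 0, 0, 0.0005, 0, 0, 0.2, 0.6, 0, 0, 0.0005, 0, 0, 0.2, 0.6]}}

```text
t: 21.02
tool_pos: [0.449, -0.0152, 0.0938]
orientation: [2.288, 2.152, 0.005]
force: [-0.9, 6.6, 9.1]
opening: 0.0667
gripper_force: 40.0
```

```bash
python3 -c "
from h import *
plan(.448,-.016,.1,140);print(robot.read_state()['joint_torque'][5])"
```

```text
shift [-0.0008 -0.0009 -0.0062] turn [ 0.0035  0.0029 -2.5048] yaw now -3.52 tilt [0.003  0.0017] pos [ 0.449  -0.0152  0.0938] q [-0.15 -0.18  2.05  0.    1.27 -0.09] t 21.02 f [-0.9  6.6  9.1] [ 1.2   0.45 -0.35] open 0.0667 gf 40.0
0.439101867377758
```

Call:
{"fn": "move_arm", "kwargs": {"deltas": [0, 0, 0.0002, 0, 0, 0.08, 0.6, 0, 0, 0.0003, 0, 0, 0.15, 0.6, 0, 0, 0.0003, 0, 0, 0.15, 0.6]}}

```text
t: 21.4
tool_pos: [0.4491, -0.0152, 0.0937]
orientation: [2.442, 1.975, 0.006]
force: [-0.9, 7.7, 11.8]
opening: 0.0668
gripper_force: 40.0
```

```bash
python3 -c "
from h import *
plan(.448,-.016,.1,140);print(robot.read_state()['joint_torque'][5])"
```

```text
shift [-0.001  -0.0009 -0.0063] turn [ 0.0039  0.0031 -2.6542] yaw now -12.07 tilt [0.0033 0.0016] pos [ 0.4491 -0.0152  0.0937] q [-0.15 -0.18  2.05  0.    1.27  0.06] t 21.4 f [-0.9  7.7 11.8] [ 1.23  0.69 -0.29] open 0.0668 gf 40.0
0.2987541351467371
```

The lip has reached the lens, since z has stopped falling, and I am in the 0.4 rad of slack. I'll relax the down-push and turn on in small steps, watching the torque.

Call:
{"fn": "move_arm", "kwargs": {"deltas": [0, 0, -0.0005, 0, 0, 0.05, 0.6, 0, 0, -0.0008, 0, 0, 0.1, 0.6, 0, 0, -0.0008, 0, 0, 0.1, 0.6]}}

```text
t: 21.78
tool_pos: [0.4488, -0.0152, 0.0937]
orientation: [2.538, 1.851, 0.005]
force: [0.8, 7.4, 5.3]
opening: 0.0665
gripper_force: 40.0
```

```bash
python3 -c "
from h import *
plan(.448,-.016,.1,140);print(robot.read_state()['joint_torque'][5])"
```

```text
shift [-0.001  -0.0005 -0.0063] turn [ 4.0000e-03  2.2000e-03 -2.7538e+00] yaw now -17.78 tilt [0.0028 0.0017] pos [ 0.4488 -0.0152  0.0937] q [-0.15 -0.18  2.05  0.    1.27  0.16] t 21.77 f [0.8 7.4 5.3] [ 1.27  0.17 -0.15] open 0.0665 gf 40.0
0.28141661547124386
```

Call:
{"fn": "move_arm", "kwargs": {"deltas": [0, 0, 0, 0, 0, 0.05, 0.6, 0, 0, 0, 0, 0, 0.05, 0.6]}}

```text
t: 22.02
tool_pos: [0.4489, -0.0151, 0.0937]
orientation: [2.583, 1.787, 0.005]
force: [1.9, 7.5, 5.9]
opening: 0.0666
gripper_force: 40.0
```

```bash
python3 -c "
from h import *
plan(.448,-.016,.1,140);print(robot.read_state()['joint_torque'][5])"
```

```text
shift [-0.0011 -0.0005 -0.0063] turn [ 4.2000e-03  2.2000e-03 -2.8038e+00] yaw now -20.64 tilt [0.0028 0.0018] pos [ 0.4489 -0.0151  0.0937] q [-0.15 -0.18  2.05  0.    1.27  0.21] t 22.02 f [1.9 7.5 5.9] [ 1.22  0.2  -0.11] open 0.0666 gf 40.0
0.2515295147895813
```

Call:
{"fn": "move_arm", "kwargs": {"deltas": [0, 0, 0, 0, 0, 0.05, 0.6, 0, 0, 0, 0, 0, 0.05, 0.6]}}

```text
t: 22.28
tool_pos: [0.4488, -0.0151, 0.0937]
orientation: [-2.627, -1.722, -0.005]
force: [1.9, 7.7, 4.7]
opening: 0.0668
gripper_force: 40.0
```

```bash
python3 -c "
from h import *
plan(.448,-.016,.1,140);print(robot.read_state()['joint_torque'][5])"
```

```text
shift [-0.0012 -0.0003 -0.0063] turn [ 4.4000e-03  1.8000e-03 -2.8537e+00] yaw now -23.51 tilt [0.0027 0.0019] pos [ 0.4488 -0.0151  0.0937] q [-0.15 -0.18  2.05  0.    1.27  0.26] t 22.27 f [1.9 7.7 4.7] [ 1.38  0.24 -0.13] open 0.0668 gf 40.0
0.20875138230621815
```

Call:
{"fn": "move_arm", "kwargs": {"deltas": [0, 0, 0, 0, 0, 0.05, 0.6, 0, 0, 0, 0, 0, 0.05, 0.6]}}

```text
t: 22.52
tool_pos: [0.4488, -0.015, 0.0937]
orientation: [-2.669, -1.656, -0.005]
force: [2.0, 7.3, 5.2]
opening: 0.0667
gripper_force: 40.0
```

```bash
python3 -c "
from h import *
plan(.448,-.016,.1,140);print(robot.read_state()['joint_torque'][5])"
```

```text
shift [-0.0012 -0.0002 -0.0063] turn [ 4.5000e-03  1.6000e-03 -2.9035e+00] yaw now -26.36 tilt [0.0026 0.002 ] pos [ 0.4488 -0.015   0.0937] q [-0.15 -0.18  2.05  0.    1.27  0.31] t 22.52 f [2.  7.3 5.2] [ 1.38  0.24 -0.01] open 0.0667 gf 40.0
0.32844272442162037
```

Call:
{"fn": "move_arm", "kwargs": {"deltas": [0, 0, 0, 0, 0, 0.06, 0.6, 0, 0, 0, 0, 0, 0.06, 0.6]}}

```text
t: 22.78
tool_pos: [0.4487, -0.0149, 0.0936]
orientation: [-2.717, -1.575, -0.005]
force: [0.8, 8.6, 6.0]
opening: 0.0666
gripper_force: 40.0
```

```bash
python3 -c "
from h import *
plan(.448,-.016,.1,140);print(robot.read_state()['joint_torque'][5])"
```

```text
shift [-0.0013 -0.0001 -0.0064] turn [ 4.5000e-03  1.2000e-03 -2.9635e+00] yaw now -29.8 tilt [0.0024 0.002 ] pos [ 0.4487 -0.0149  0.0936] q [-0.15 -0.18  2.05  0.    1.27  0.37] t 22.77 f [0.8 8.6 6. ] [ 1.43  0.28 -0.05] open 0.0666 gf 40.0
0.2956966683268547
```

Call:
{"fn": "move_arm", "kwargs": {"deltas": [0, 0, 0, 0, 0, 0.06, 0.6, 0, 0, 0, 0, 0, 0.06, 0.6]}}

```text
t: 23.02
tool_pos: [0.448, -0.0161, 0.0937]
orientation: [2.763, 1.494, 0.001]
force: [-4.5, 3.0, 9.9]
opening: 0.0668
gripper_force: 40.0
```

```bash
python3 -c "
from h import *
plan(.448,-.016,.1,140);print(robot.read_state()['joint_torque'][5])
pic,P,s=cloud('wrist'); save(pic,'w10.png')"
```

```text
shift [ 0.     -0.     -0.0063] turn [ 3.0000e-04  1.3000e-03 -3.0226e+00] yaw now -33.18 tilt [ 0.0008 -0.0004] pos [ 0.448  -0.0161  0.0937] q [-0.15 -0.18  2.05 -0.    1.27  0.43] t 23.02 f [-4.5  3.   9.9] [0.3  0.91 0.77] open 0.0668 gf 40.0
1.1708832532167435
```

View pics/w10.png

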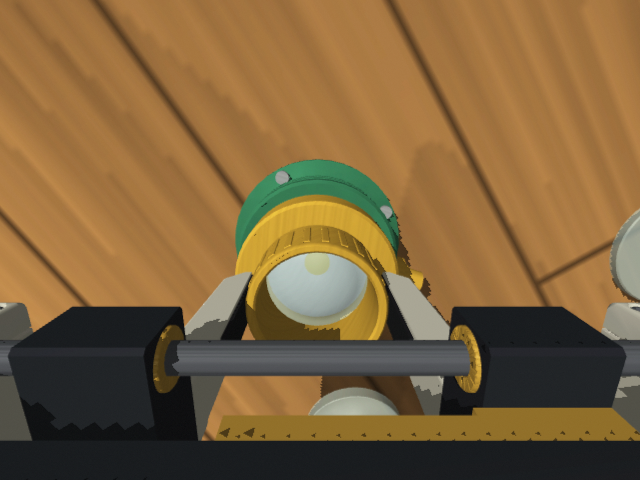

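Call:
{"fn": "move_arm", "kwargs": {"deltas": [0, 0, -0.0004, 0, 0, 0, 0.6, 0, 0, -0.0006, 0, 0, 0, 0.6]}}

```text
t: 23.32
tool_pos: [0.448, -0.0161, 0.0937]
orientation: [2.763, 1.494, 0.001]
force: [-1.9, 2.5, 5.3]
opening: 0.0666
gripper_force: 40.0
```

```bash
python3 -c "
from h import *
plan(.448,-.016,.1,140);print(robot.read_state()['joint_torque'][5])"
```

```text
shift [ 0.     -0.     -0.0063] turn [ 8.0000e-04  1.2000e-03 -3.0227e+00] yaw now -33.19 tilt [ 0.001 -0.   ] pos [ 0.448  -0.0161  0.0937] q [-0.15 -0.18  2.05  0.    1.27  0.43] t 23.32 f [-1.9  2.5  5.3] [0.37 0.41 0.74] open 0.0666 gf 40.0
0.7193826511502266
```

Torque is 0.74 N m, inside the snug band. I'll let go and retreat.

Call:
{"fn": "move_arm", "kwargs": {"deltas": [0, 0, -0.0006, 0, 0, 0, 0.8, 0, 0, -0.0006, 0, 0, 0, 0.9, 0, 0, -0.0006, 0, 0, 0, 1, 0, 0, -0.0006, 0, 0, 0, 1]}}

```text
t: 23.82
tool_pos: [0.4475, -0.0163, 0.0935]
orientation: [-2.764, -1.493, 0.0]
force: [0.4, -0.1, 0.0]
opening: 0.0928
gripper_force: 0.0
```

Call:
{"fn": "move_arm", "kwargs": {"deltas": [0, 0, -0.02, 0, 0, 0, 1, 0, 0, -0.07, 0, 0, 0, 1, 0, 0, -0.12, 0, 0, 0, 1, 0, 0, -0.15, 0, 0, 0, 1, 0, 0, -0.15, 0, 0, 0, 1]}}

```text
t: 24.45
tool_pos: [0.4492, -0.0165, 0.2467]
orientation: [2.761, 1.492, 0.007]
force: [-0.2, -0.9, -0.2]
opening: 0.0931
gripper_force: 0.0
```

Run:
```python
from h import *
pic,P,s=cloud("wrist"); save(pic,"w11.png")
f=disc(P,.448,-.016,.05,.103,.118); g=disc(P,.448,-.016,.05,.07,.083); disc(P,.448,-.016,.056,.042,.048)
r=np.hypot(P[...,0]-f[0],P[...,1]-f[1])
for a,b,lo,hi in ((.029,.033,.1,.12),(.036,.044,.07,.09),(0,.012,.07,.09)):
    q=P[(r>a)&(r<b)&(P[...,2]>lo)&(P[...,2]<hi)]; c=np.linalg.lstsq(np.c_[q[:,:2]-f[:2],np.ones(len(q))],q[:,2],rcond=None)[0]; print(a,len(q),np.round(c,4))
plan(.448,-.016,.1,140)
```

```text
disc [ 0.4471 -0.0161  0.0327] rms 0.0003 60
disc [ 0.4481 -0.0147  0.0432] rms 0.0042 60
disc [ 0.4473 -0.0158  0.0515] rms 0.0002 34
0.029 1076 [0.0026 0.0046 0.11  ]
0.036 1374 [-0.0019 -0.0019  0.0783]
0 453 [ 0.0113 -0.0067  0.0822]
shift [ 0.     -0.0007  0.1445] turn [ 1.6000e-03  3.1000e-03 -3.0235e+00] yaw now -33.24 tilt [ 0.0023 -0.0004] pos [ 0.4482 -0.0163  0.2445] q [-0.15 -0.3   1.87 -0.    1.57  0.43] t 24.5 f [ 0.4 -0.2 -0.3] [ 0.    0.09 -0.  ] open 0.093 gf 0.0
```

View pics/w11.png

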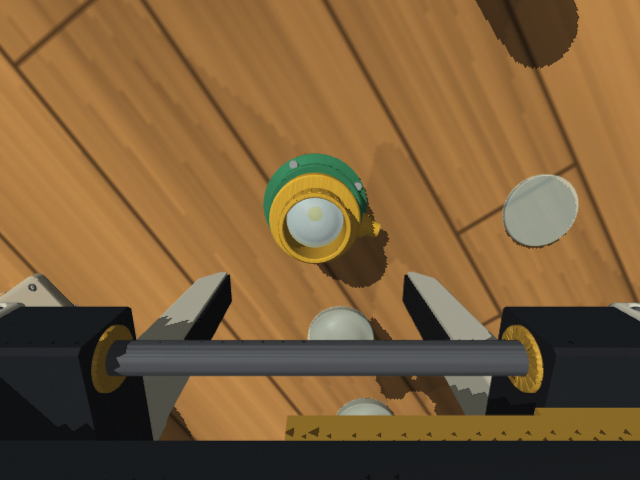

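The ring sits concentric and level at (313,220). Its top is at 110 mm, so the underside is about 54 mm up, and the gripper is clear. I'm handing in.

```bash
python3 -c "
from plant import robot
print(robot.close_job())"
```

```text
the job is handed in; nothing more can be done
None
```

The lens is seated flat in the lamp's mouth and the bezel ring is screwed down to about 0.74 N m, which is snug. I let go and handed the job in at about 24.5 s; the clamp force on the glass could not be measured directly, and no verdict was returned.

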